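# Shim the rocking hotplate stirrer

## Robot

A 7-joint arm with a two-finger parallel gripper is mounted at the origin on the work surface. World frame = base frame: x ahead of the robot, y to its left, z up, the work surface at z = 0. Lengths are in m, angles in rad, forces in N, time in s.
With the tool pointing down it reaches from about 0.4 to 0.85 m from the base axis. Payload 4.4 kg.
Tool frame: the origin (TCP) lies on the centre line of the jaws, within the pads' length; the fingertips stand 25 mm ahead of it and the grasp point (between the pads) lies 6 mm ahead of it; z points along the fingers, y is the direction in which the jaws open and shut (so a half turn about z gives the same grasp; the last joint's range is limited). The gripper opens to 94 mm and grips with 3 to 60 N. Pads are 16 mm wide; open, the fingers measure 119 mm over their backs; the gripper's body (75 mm by 177 mm) begins 78 mm behind the grasp point.
Start: joints at [1.203, 0.628, 0.038, 1.517, -0.027, 0.996, -0.02], TCP at [0.193, -0.621, 0.23] pointing down, gripper open.
Joint ranges: [-3.06, 3.06], [-0.37, 2.12], [-1.25, 1.32], [0.18, 2.47], [-1.1, 4.24], [0.23, 1.98], [-2.94, 2.94]. Speed limits (rad/s): [2.57, 2.57, 3.14, 3.14, 3.14, 3.14, 3.14].

## Interface

Orientations are given as a rotation vector (axis times angle).
In Python, from station import robot gives the robot as it stands. The module is installed in compiled form; this text tells all that it offers.
- The arm moves only by the shell command python3 -m pendant 'ROWS' [OPENING] [FORCE]. ROWS is JSON, a list of rows, each a list of 6 numbers: the shift along the tool's x, y, z in m, then the turn, a rotation vector about the tool's x, y, z in rad. In form: [[x, y, z, wx, wy, wz], ...]. A call has 1 to 20 rows; each row shifts and turns the commanded pose from where the row before left it, along the tool's axes as they then stand; what a row does not reach is not made up. A row lasts 1/12 s, in which the tool goes at most 41.7 mm and 7.16 degrees, less where a joint would pass 70% of its speed; a pose out of reach is approached as far as the arm can. A call with a gripper value outside its range is refused whole. OPENING is the closure, from 0 (fully open) to 1 (shut), set as the call begins (- or left out, the last holds). The fingers move at their own pace and stop on an object; FORCE is the grip in N (left out, the last holds). Time passes only in rows, so rows that do not move let the fingers close. It gives the time, the measured TCP pose, the force and the opening at its end, in the units of the state.
- robot.sense(): the state, without advancing time (a new reading comes with each control period).
- robot.grab_frame(name): name is "scene" or "side" or "wrist"; returns a dict with "pixels" (480x640x3 uint8, red, green, blue), "camera_matrix" (3x3 intrinsics, pixels), "R" (3x3) and "t" (3): a world point X has camera coordinates R X + t; the wrist camera has in their place "tool_from_camera" (4x4, takes a point from camera to tool coordinates, whose origin is the TCP and whose axes are the flange's). Camera axes: x right, y down, z forward; pixel columns grow to the right and rows downward; lengths in m; the calibration is good to about 2 mm. A picture is of the moment at which its call begins: read the wrist's pose just before it. There is no depth.
- robot.finish_job(): hands the job in, once; it reports no verdict.
The state is a dict: "t": time; "joints": joint angles; "qvel": joint speeds; "joint_torque": joint torques, N m; "tool_pos": TCP position; "eef_rot": TCP orientation; "ft_force": force on the tool from outside, world axes, zero at the start; "ft_torque": the same for the moment, N m; "finger_gap": opening from 0.0 (shut) to 1.0 (fully open).
Only numpy, scipy, OpenCV 4.12 (cv2) and the standard library are available. Lean on these libraries where they do the work, as an engineer would, in place of code of your own. Each camera call takes 0.05 s, during which the arm holds its last target.

## Task

The hotplate stirrer rocks because its front right foot (nearest the robot, on the robot's right) has lost its rubber pad. With the fingertips, push the dark wedge along the bench, thin end first, under that bare foot until it is snug and fills the gap, then press firmly down on the corner of the top plate above that foot to make sure that it no longer rocks. Do not take the wedge between the fingers or pick anything up, keep the stirrer where it stands and level, leave the other things alone, and finish clear of everything.

Things in the scene. Friction and masses are not known exactly. Their poses are not given: they have to be found in the camera images.
- stirrer: white hotplate stirrer, 3 kg, loose: case 220 (x) x 180 (y) mm, underside 22 mm above the bench, flat white 200 x 170 mm top plate at 96 mm, two black knobs in front. Origin: bench level under its centre; x front to rear (away from the robot), y to its left. It starts level on three rubber feet at (-88, 72), (88, -72), (88, 72) mm; the bare foot at (-88, -72) mm hangs 6 mm up, so 5 N there rocks it
- short_foot (a point): lowest point of the bare steel foot stub (18 mm dia, rounded end) under the stirrer's front right corner; 6 mm above the bench when the stirrer is level; 18 mm inside the case's right flank and 22 mm inside its front; free space around it under the case
- corner_top (a point): point on the top plate straight above the bare foot, 96 mm above the bench: the place to press. Unshimmed, this corner sinks 6 mm at about 5 N; on a snug wedge it stays put. A firm press is about 10 N
- wedge: dark rubber wedge, 70 g, flat on the bench right of the stirrer: 110 long (x), 40 wide (y). Origin: centre of its underside. Thin end (2 mm high) at x = +55 mm, aimed at the foot within 0.55 rad; the top rises evenly to 18 mm at x = -47, then is level to the upright back face. When snug, the foot stands over about x = +30 mm, within 17 mm of the middle line
- wedge_back (a point): middle of the foot of the wedge's upright back face (40 mm wide, 18 mm high), at wedge x = -55 mm: where it is pushed. Sliding it takes under 1 N; once snug the push rises steeply: about 5 N is snug, beyond about 15 N it starts to lift the corner too high
- plate_bottle: small closed clear glass bottle, blue cap, 68 dia x 125 high, standing on the stirrer's top plate near its middle; origin centre of its underside
- tall_bottle: clear glass bottle, black cap, 92 dia x 185 high, on the bench left of and behind the stirrer; origin centre of underside
- blue_cap_bottle: clear glass bottle, blue cap, 86 dia x 175 high, on the bench right; origin centre of underside
- amber_bottle: amber glass bottle, blue cap, 64 dia x 120 high, on the bench right; origin centre of underside
- wash_bottle: white wash bottle with yellow spout, 60 dia x 176 high, on the bench left; origin centre of underside
- vial: small glass vial, 27 dia x 50 high, beside the stirrer's right flank towards its rear; origin centre of underside
- spatula: flat steel spatula, 142 long along its x, 12 wide, 5 high, lying on the bench in front of the stirrer; origin on its underside near the middle
Mind the look-alikes: they are no part of the job. Several things have the shape of the wedge; the one meant has the colours described above.

How it is judged:
By the outcome, as a careful person would: the job done as asked, in the order asked, and still so for the second after the job is handed in, with the robot touching nothing.
It also fails if it takes over 58 s, if anything falls off the work surface, if the arm or the gripper's body presses on something with over 40 N, if the wrist force passes 120 N, or if a joint passes its speed limit or range.

## Working session

There is one attempt and no reset: what is moved stays moved. The work goes in short steps, Python scripts to look and compute and a shell command to move; the robot and the scene stay as the last step left them, time stands still between calls to the robot, and variables do not carry over. Pictures are saved under pics/ and viewed, and the job is handed in when it is done.

```bash
mkdir -p pics; python3 - <<'E'
from station import robot
import cv2,numpy as np
s=robot.sense();print({k:np.round(v,3).tolist() for k,v in s.items()})
for n in("scene","side","wrist"):
    f=robot.grab_frame(n);cv2.imwrite(f"pics/{n}0.png",f["pixels"][:,:,::-1])
    print(n,{k:np.round(v,4).tolist() for k,v in f.items() if k!="pixels"})
    np.savez(f"{n}0.npz",**f)
E
```

```text
{'t': 0.0, 'joints': [1.203, 0.629, 0.038, 1.518, -0.027, 0.996, -0.02], 'qvel': [0.0, 0.001, 0.001, -0.001, 0.001, 0.001, -0.001], 'joint_torque': [-0.0, -54.973, 1.143, -18.664, -0.052, 0.024, 0.0], 'tool_pos': [0.193, -0.62, 0.23], 'eef_rot': [-3.104, -0.472, 0.0], 'ft_force': [0.366, -0.245, 0.326], 'ft_torque': [0.035, -0.027, 0.052], 'finger_gap': 1.0}
scene {'camera_matrix': [[524.1011, 0.0, 319.7005], [0.0, 524.1011, 233.6557], [0.0, 0.0, 1.0]], 'R': [[0.7918, 0.6107, 0.0118], [0.4747, -0.6032, -0.641], [-0.3843, 0.5131, -0.7675]], 't': [-0.4534, -0.2225, 1.3825]}
side {'camera_matrix': [[533.7686, 0.0, 324.7524], [0.0, 533.7686, 238.3222], [0.0, 0.0, 1.0]], 'R': [[-0.7783, -0.6278, -0.0073], [-0.4643, 0.5833, -0.6665], [0.4227, -0.5153, -0.7455]], 't': [0.4323, 0.3203, 0.9808]}
wrist {'camera_matrix': [[356.2636, 0.0, 317.1328], [0.0, 356.2636, 243.6677], [0.0, 0.0, 1.0]], 'tool_from_camera': [[0.001, -0.9736, -0.2282, 0.0667], [1.0, 0.0009, 0.0007, -0.0006], [-0.0005, -0.2282, 0.9736, -0.154], [0.0, 0.0, 0.0, 1.0]]}
```

View pics/scene0.png

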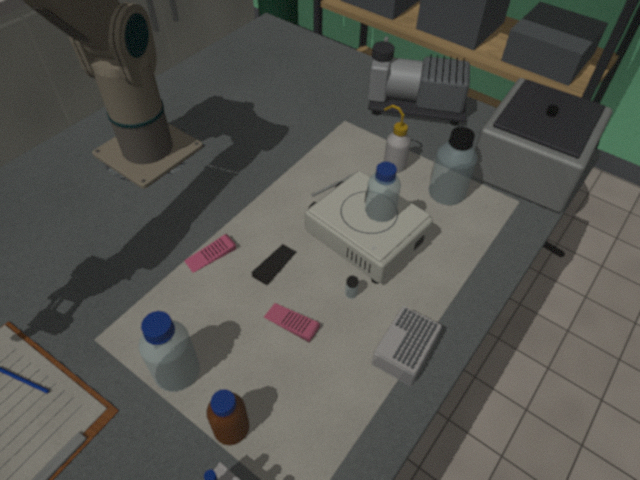

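View pics/side0.png

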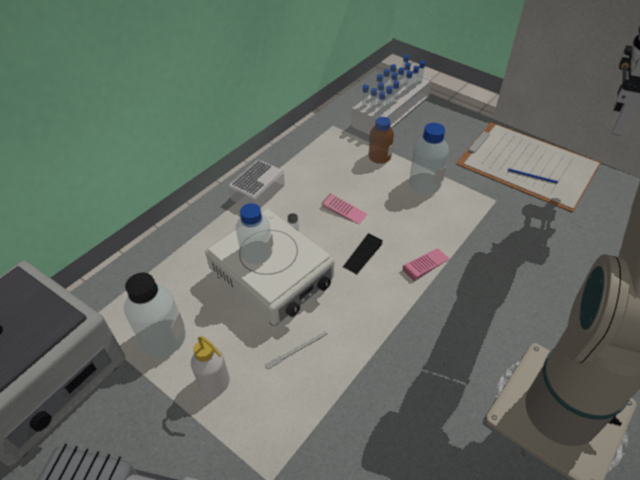

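View pics/wrist0.png

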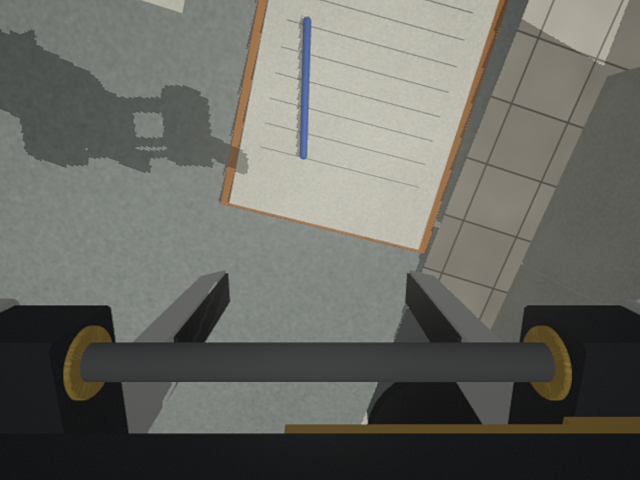

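The scene view has three wedge-shaped things: black at (273,264), pink at (211,253) and pink at (292,322). The black one fits "dark wedge". I'll confirm it in a crop and measure.

```bash
cat > h.py <<'E'
import numpy as np,cv2
def load(n): return dict(np.load(f"{n}.npz"))
def ray(f,u,v):
    K,R,t=f["camera_matrix"],f["R"],f["t"]
    d=R.T@(np.linalg.inv(K)@np.array([u,v,1.]));return -R.T@t,d
def onz(f,u,v,z):
    c,d=ray(f,u,v);return c+d*(z-c[2])/d[2]
def proj(f,X):
    p=f["camera_matrix"]@(f["R"]@np.asarray(X,float)+f["t"]);return p[:2]/p[2]
E
python3 - <<'E'
from h import *
a=load("scene0");b=load("side0")
for n,f,(x0,y0,x1,y1) in (("sc",a,(170,200,340,360)),("si",b,(300,160,480,320))):
    p=f["pixels"];g=p.max(2)
    roi=np.zeros_like(g);
    if n=="sc": roi[240:290,245:303]=1
    else: roi[230:277,338:388]=1
    m=((g<60)&(roi>0)).astype(np.uint8)
    c=max(cv2.findContours(m,0,2)[0],key=cv2.contourArea)
    h=cv2.approxPolyDP(cv2.convexHull(c),2,True)[:,0]
    print(n,cv2.contourArea(c))
    for q in h: print(q,np.round(onz(f,*q,0),3)[:2],np.round(onz(f,*q,.018),3)[:2])
    cv2.imwrite(f"pics/crop_{n}.png",cv2.resize(p[y0:y1,x0:x1,::-1],None,fx=4,fy=4,interpolation=2)[:600,:800])
for n,f,(x0,y0,x1,y1) in (("sc",a,(295,165,445,295)),("si",b,(195,195,345,325))):
    cv2.imwrite(f"pics/stir_{n}.png",cv2.resize(f["pixels"][y0:y1,x0:x1,::-1],None,fx=4.5,fy=4.5,interpolation=2))
E
```

```text
sc 698.0
[294 251] [ 0.519 -0.025] [ 0.528 -0.035]
[268 283] [ 0.53  -0.125] [ 0.54  -0.134]
[253 276] [ 0.493 -0.131] [ 0.503 -0.14 ]
[253 271] [ 0.484 -0.122] [ 0.494 -0.13 ]
[282 245] [ 0.487 -0.028] [ 0.497 -0.038]
si 610.0
[381 240] [ 0.5   -0.144] [ 0.492 -0.13 ]
[379 246] [ 0.493 -0.126] [ 0.485 -0.112]
[356 273] [ 0.487 -0.027] [ 0.479 -0.016]
[344 266] [ 0.521 -0.027] [ 0.512 -0.015]
[368 234] [ 0.536 -0.141] [ 0.527 -0.127]
```

View pics/crop_sc.png

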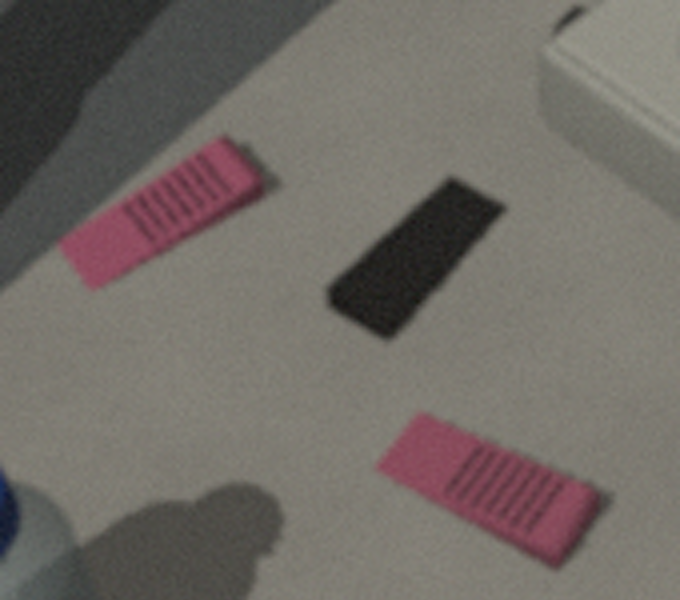

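View pics/stir_sc.png

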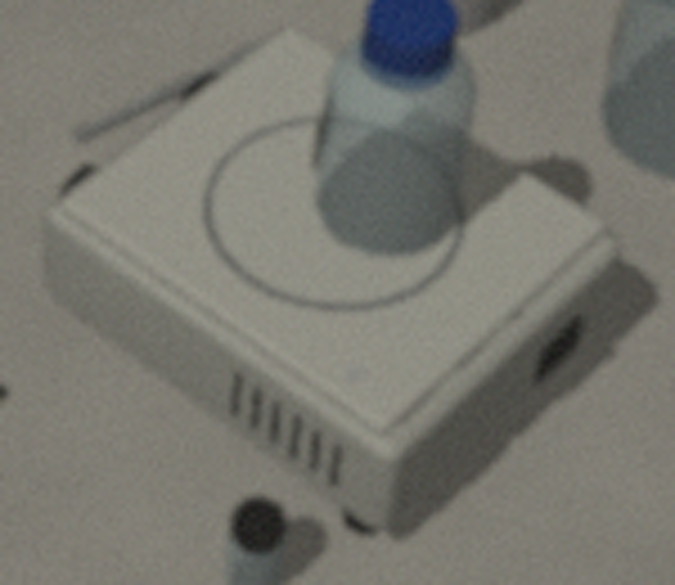

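View pics/stir_si.png

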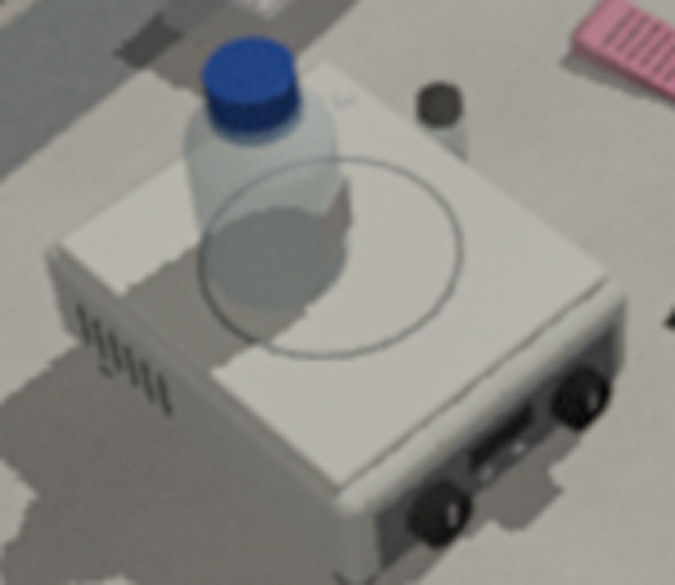

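View pics/crop_si.png

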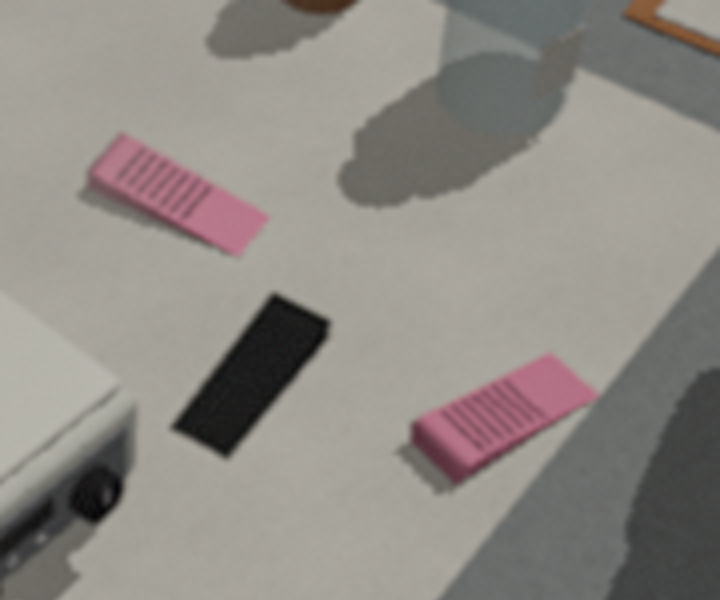

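```bash
cat > st.py <<'E'
from h import *
a=load("scene0");b=load("side0")
S={"sc":(a,[(60,208),(390,418),(608,238),(292,30)],(295,165)),"si":(b,[(605,278),(330,66),(60,243),(338,487)],(195,195))}
names=["FR","RR","RL","FL"];loc=np.array([[-100,-85],[100,-85],[100,85],[-100,85]])/1e3
out=[]
for k,(f,c,o) in S.items():
    P=np.array([onz(f,x/4.5+o[0],y/4.5+o[1],.096)[:2] for x,y in c])
    print(k,np.round(P,3).tolist(),"sides",np.round([np.linalg.norm(P[i]-P[(i+1)%4]) for i in range(4)],3))
    out.append(P)
P=(out[0]+out[1])/2
C=P.mean(0);Q=P-C;A=Q.T@loc
th=np.arctan2((loc[:,0]*Q[:,1]-loc[:,1]*Q[:,0]).sum(),(loc*Q).sum())
R=np.array([[np.cos(th),-np.sin(th)],[np.sin(th),np.cos(th)]])
print("C",C,"yaw",th,"res",np.round(P-C-loc@R.T,4).tolist())
print("foot",C+R@[-.088,-.072],"right face front corner",C+R@[-.11,-.09],C+R@[.11,-.09])
for n,f in(("sc",a),("si",b)):
    p=f["pixels"][:,:,::-1].copy()
    for q,z in ([(x,y,z) for z in(.022,.096) for x,y in((-.11,-.09),(.11,-.09),(.11,.09),(-.11,.09))]+[(-.088,-.072,.006)]+[(x,y,.0965) for x,y in loc]) and [((x,y),z) for x,y,z in [(x,y,z) for z in(.022,.096) for x,y in((-.11,-.09),(.11,-.09),(.11,.09),(-.11,.09))]+[(-.088,-.072,.006)]]:
        X=C+R@np.array(q);u=proj(f,[*X,z]);cv2.circle(p,tuple(int(round(v)) for v in u),1,(0,0,255),-1)
    o=(240,165) if n=="sc" else (195,195)
    cv2.imwrite(f"pics/ov_{n}.png",cv2.resize(p[o[1]:o[1]+135,o[0]:o[0]+200],None,fx=4,fy=4,interpolation=2))
E
python3 st.py
```

```text
sc [[0.524, 0.021], [0.716, 0.013], [0.739, 0.166], [0.541, 0.19]] sides [0.192 0.154 0.199 0.17 ]
si [[0.514, 0.035], [0.707, 0.013], [0.727, 0.178], [0.531, 0.198]] sides [0.195 0.166 0.197 0.164]
C [0.6247939  0.10170661] yaw -0.10353792227007683 res [[0.0024, 0.0007], [-0.0036, 0.0063], [-0.0004, -0.0042], [0.0016, -0.0027]]
foot [0.52982374 0.03918726] right face front corner [0.5060812  0.02355742] [0.72490304 0.00081975]
```

View pics/ov_sc.png

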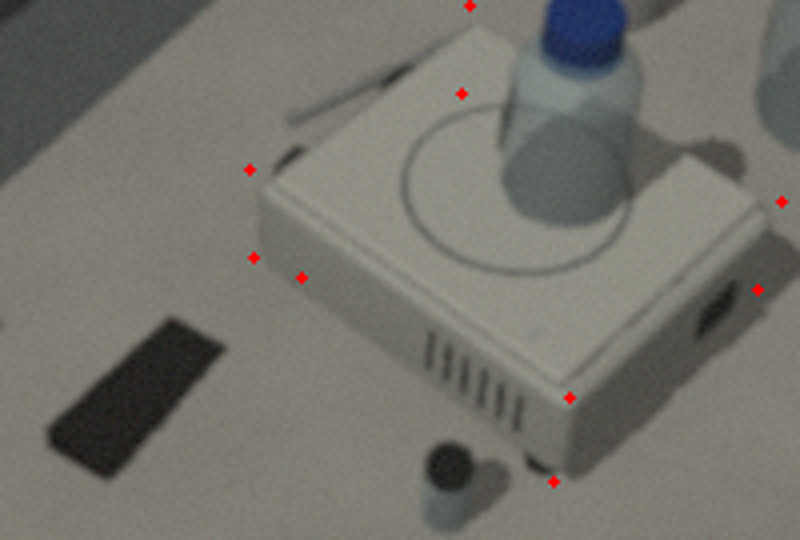

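View pics/ov_si.png

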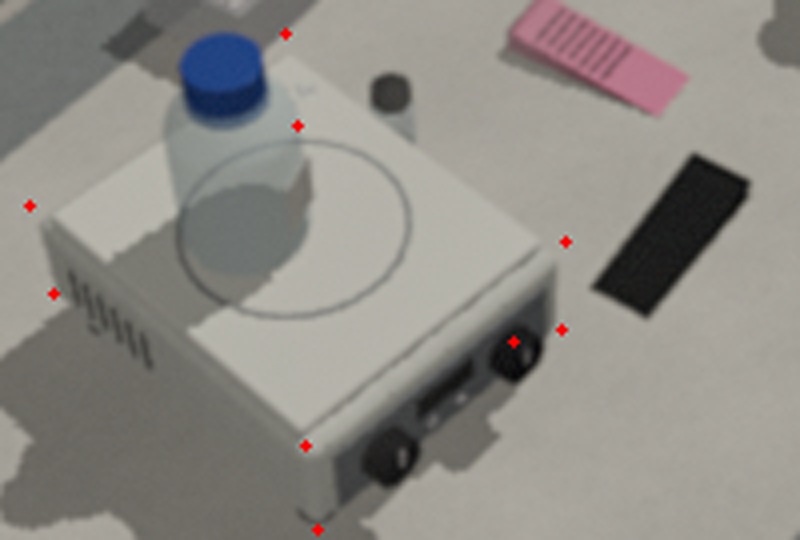

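```bash
cat >> h.py <<'E'
def tri(rs):
    A=np.zeros((3,3));v=np.zeros(3)
    for c,d in rs:
        d=d/np.linalg.norm(d);M=np.eye(3)-np.outer(d,d);A+=M;v+=M@c
    X=np.linalg.solve(A,v);return X,[np.linalg.norm(np.cross(X-c,d/np.linalg.norm(d))) for c,d in rs]
E
python3 - <<'E'
from h import *
a=load("scene0");b=load("side0")
T={"ring":((333,213),(332,256)),"FR":((60,208),(605,278)),"RR":((390,418),(330,66)),"RL":((608,238),(60,243)),"FL":((292,30),(338,487))}
for k,(p,q) in T.items():
    X,r=tri([ray(a,p[0]/4.5+295,p[1]/4.5+165),ray(b,q[0]/4.5+195,q[1]/4.5+195)]);print(k,np.round(X,4),np.round(r,4))
# wedge thin corners and pink, and known base checks
for p,q in(((294,251),(344,266)),((282,245),(356,273)),((253,271),(381,240))):
    X,r=tri([ray(a,*p),ray(b,*q)]);print(np.round(X,4),np.round(r,4))
E
```

```text
ring [0.6252 0.1018 0.0913] [0.0009 0.0009]
FR [0.5187 0.0284 0.0859] [0.0002 0.0002]
RR [0.7128 0.0127 0.0929] [0.0036 0.0036]
RL [0.735  0.1734 0.0864] [0.0011 0.0011]
FL [0.5358 0.1954 0.0886] [0.0015 0.0015]
[ 0.5199 -0.0255  0.0016] [0.0001 0.0001]
[ 4.871e-01 -2.770e-02 -2.000e-04] [0.0003 0.0003]
[ 0.493  -0.1303  0.017 ] [0.0008 0.0008]
```

```bash
python3 - <<'E'
from h import *
from scipy.spatial.transform import Rotation as Ro
a=load("scene0");b=load("side0")
# cap top centres (approx px) -> height plane
for n,p,z in(("plate",(386,170),.221),("plate_side",None,.221),("bluecap",(158,320),.175),("amber",(223,397),.12),("tall",(462,136),.185),("vial",(352,281),.05)):
    if p: print(n,np.round(onz(a,*p,z),3))
for n,p,z in(("plate",(251,211),.221),("bluecap",(434,128),.175),("amber",(383,122),.12),("vial",(293,217),.05)):
    print("s",n,np.round(onz(b,*p,z),3))
R=Ro.from_rotvec([-3.104,-.472,0]).as_matrix();print(R.round(3))
u=np.array([.511,-.16,.27])-[.193,-.62,.23];print(R.T@u)
E
```

```text
plate [0.647 0.111 0.221]
bluecap [ 0.526 -0.374  0.175]
amber [ 0.679 -0.391  0.12 ]
tall [0.701 0.34  0.185]
vial [ 0.686 -0.041  0.05 ]
s plate [0.637 0.121 0.221]
s bluecap [ 0.526 -0.38   0.175]
s amber [ 0.675 -0.389  0.12 ]
s vial [ 0.68  -0.036  0.05 ]
[[ 0.955  0.297 -0.   ]
 [ 0.297 -0.955  0.002]
 [ 0.    -0.002 -1.   ]]
[ 0.44037284 -0.34475699 -0.03922216]
```

```bash
python3 -m pendant '[[0,0,-0.03,0,0,0],[0,0,-0.03,0,0,0],[0.0245,-0.0195,0,0,0,0],[0.0245,-0.0195,0,0,0,0],[0.0245,-0.0195,0,0,0,0],[0.0245,-0.0195,0,0,0,0],[0.0245,-0.0195,0,0,0,0],[0.0245,-0.0195,0,0,0,0],[0.0245,-0.0195,0,0,0,0],[0.0245,-0.0195,0,0,0,0],[0.0245,-0.0195,0,0,0,0],[0.0245,-0.0195,0,0,0,0],[0.0245,-0.0195,0,0,0,0],[0.0245,-0.0195,0,0,0,0],[0.0245,-0.0195,0,0,0,0],[0.0245,-0.0195,0,0,0,0],[0.0245,-0.0195,0,0,0,0],[0.0245,-0.0195,0,0,0,0]]' 0.9 10
python3 -m pendant '[[0.01,-0.01,0,0,0,-0.121],[0.01,-0.01,0,0,0,-0.121],[0.01,-0.01,0,0,0,-0.121],[0,0,0,0,0,-0.121],[0,0,0,0,0,-0.121],[0,0,0,0,0,-0.121],[0,0,0,0,0,-0.121],[0,0,0,0,0,-0.121],[0,0,0,0,0,-0.121],[0,0,0,0,0,-0.121],[0,0,0,0,0,-0.121],[0,0,0,0,0,0],[0,0,0,0,0,0]]'
cat > s.py <<'E'
from station import robot
import numpy as np
from scipy.spatial.transform import Rotation as Ro
import sys
s=robot.sense();R=Ro.from_rotvec(s["eef_rot"]).as_matrix()
print("t",round(float(s["t"]),2),"pos",np.round(s["tool_pos"],4),"yawx",round(float(np.arctan2(R[1,0],R[0,0])),4),"zax",R[:,2].round(3),"F",np.round(s["ft_force"],2),"T",np.round(s["ft_torque"],2),"gap",round(float(s["finger_gap"]),3))
if len(sys.argv)>3:
    print("shift tool",np.round(R.T@(np.array([float(v) for v in sys.argv[1:4]])-s["tool_pos"]),4))
E
python3 s.py .512 -.17 .20
```

```text
t: 1.65
tool_pos: [0.4753, -0.2048, 0.2904]
eef_rot: [-3.106, -0.472, 0.0]
ft_force: [0.3, -0.3, 0.1]
finger_gap: 0.103
t: 2.73
tool_pos: [0.4895, -0.1669, 0.2903]
eef_rot: [-2.155, -2.285, -0.0]
ft_force: [1.0, -0.3, 0.0]
finger_gap: 0.098
t 2.73 pos [ 0.4895 -0.1669  0.2903] yawx 1.6291 zax [-0.  0. -1.] F [ 0.97 -0.28  0.01] T [-0.07 -0.12 -0.01] gap 0.098
shift tool [-0.0044  0.0223  0.0903]
```

```bash
python3 - <<'E'
from station import robot
import cv2,numpy as np
s=robot.sense();f=robot.grab_frame("wrist");np.savez("wrist1.npz",pos=s["tool_pos"],rot=s["eef_rot"],**f)
cv2.imwrite("pics/wrist1.png",f["pixels"][:,:,::-1])
E
```

```text
(no output)
```

View pics/wrist1.png

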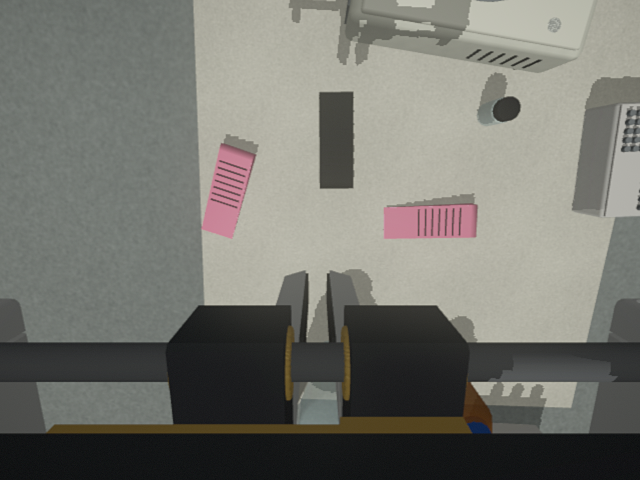

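```bash
cat >> h.py <<'E'
from scipy.spatial.transform import Rotation as Ro
def wonz(f,u,v,z):
    Rw=Ro.from_rotvec(f["rot"]).as_matrix();T=f["tool_from_camera"]
    d=Rw@T[:3,:3]@np.linalg.inv(f["camera_matrix"])@np.array([u,v,1.]);c=Rw@T[:3,3]+f["pos"]
    return c+d*(z-c[2])/d[2]
E
python3 - <<'E'
from h import *
f=load("wrist1");p=f["pixels"]
m=((p.max(2)<75)).astype(np.uint8);m[:80]=0;m[200:]=0;m[:,:300]=0;m[:,370:]=0
c=max(cv2.findContours(m,0,2)[0],key=cv2.contourArea);print(cv2.contourArea(c),cv2.boundingRect(c),cv2.minAreaRect(c))
for u,v,z in((319,91.5,.002),(353,91.5,.002),(354,188.5,.0),(320,188.5,.0),(320,188.5,.018),(354,188.5,.018)): print((u,v,z),wonz(f,u,v,z).round(4))
# stirrer case edge: crop
cv2.imwrite("pics/w1c.png",cv2.resize(p[0:100,280:480,::-1],None,fx=4,fy=4,interpolation=2))
E
```

```text
2946.0 (320, 93, 33, 95) ((335.9999694824219, 139.99998474121094), (93.99998474121094, 31.999996185302734), 90.0)
(319, 91.5, 0.002) [ 0.4841 -0.0231  0.002 ]
(353, 91.5, 0.002) [ 0.5234 -0.0208  0.002 ]
(354, 188.5, 0.0) [ 0.534  -0.1319  0.    ]
(320, 188.5, 0.0) [ 0.4921 -0.1344  0.    ]
(320, 188.5, 0.018) [ 0.4918 -0.133   0.018 ]
(354, 188.5, 0.018) [ 0.5321 -0.1306  0.018 ]
```

View pics/w1c.png

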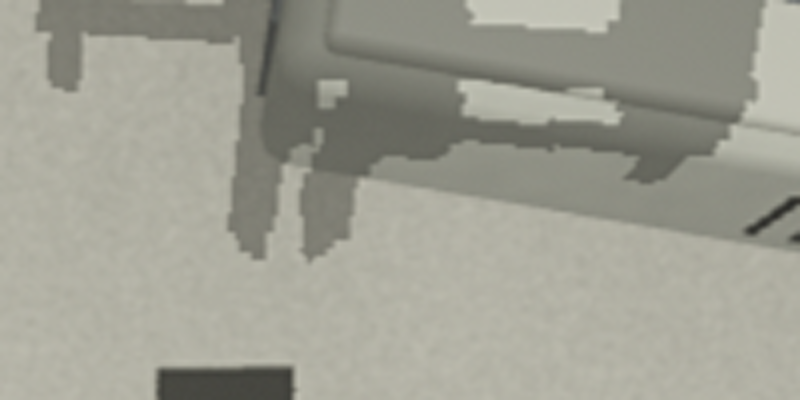

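```bash
python3 - <<'E'
from h import *
f=load("wrist1")
A=wonz(f,372.5,44.5,.022);B=wonz(f,477.5,62.3,.022);C=wonz(f,345.5,36,.022);P=wonz(f,362.5,11.5,.096)
print(A,B,C,P);th=np.arctan2(B[1]-A[1],B[0]-A[0]);print("yaw",th)
R=lambda t:np.array([[np.cos(t),-np.sin(t)],[np.sin(t),np.cos(t)]])
# foot from flank line (18mm in) and front (22 mm in)
ex,ey=R(th).T
off=np.dot(A[:2],ey)+.018; fx=np.dot(C[:2],ex)+.022
print("foot",ex*fx+ey*off,"from plate corner",P[:2]+ex*.012+ey*.013)
E
```

```text
[0.53881447 0.02396523 0.022     ] [0.65451123 0.01323963 0.022     ] [0.50916156 0.0304806  0.022     ] [0.51843979 0.02767532 0.096     ]
yaw -0.09244019079280182
foot [0.532383   0.04263864] from plate corner [0.53158856 0.03951212]
```

```bash
python3 s.py .513 -.157 .031
```

```text
t 2.78 pos [ 0.4896 -0.1669  0.2904] yawx 1.6291 zax [-0.  0. -1.] F [-0.18 -0.72 -0.24] T [-0.04 -0.11 -0.02] gap 0.097
shift tool [0.0084 0.024  0.2594]
```

```bash
python3 -m pendant '[[0.004,0.012,0.01,0,0,0],[0.0044,0.012,0.03,0,0,0],[0,0,0.038,0,0,0],[0,0,0.038,0,0,0],[0,0,0.038,0,0,0],[0,0,0.03,0,0,0],[0,0,0.025,0,0,0],[0,0,0.02,0,0,0],[0,0,0.015,0,0,0],[0,0,0.01,0,0,0],[0,0,0.005,0,0,0],[0,0,0,0,0,0],[0,0,0,0,0,0]]'; python3 s.py .513 -.157 .031
```

```text
t: 3.87
tool_pos: [0.5137, -0.1569, 0.032]
eef_rot: [2.152, 2.288, 0.0]
ft_force: [-0.1, 0.9, -0.2]
finger_gap: 0.105
t 3.87 pos [ 0.5137 -0.1569  0.032 ] yawx 1.6322 zax [ 0.001 -0.    -1.   ] F [-0.07  0.91 -0.19] T [-0.05 -0.09 -0.03] gap 0.105
shift tool [-0.     -0.0007  0.001 ]
```

```bash
python3 -m pendant '[[0.004,0,0.0005,0,0,0],[0.004,0,0,0,0,0],[0.003,0,0,0,0,0],[0.002,0,0,0,0,0],[0.002,0,0,0,0,0],[0.002,0,0,0,0,0],[0.002,0,0,0,0,0],[0.002,0,0,0,0,0],[0.003,0.0003,0,0,0,0.008],[0.003,0.0003,0,0,0,0.008],[0.003,0.0003,0,0,0,0.008],[0.003,0.0003,0,0,0,0.008],[0.003,0.0003,0,0,0,0.008],[0.003,0.0003,0,0,0,0.008],[0.003,0.0003,0,0,0,0.008],[0.003,0.0003,0,0,0,0.008],[0.003,0.0003,0,0,0,0.008],[0.003,0.0003,0,0,0,0.008],[0,0,0,0,0,0]]'; python3 s.py .522 -.052 .031
python3 - <<'E'
from station import robot
import cv2,numpy as np
s=robot.sense();f=robot.grab_frame("wrist");np.savez("wrist2.npz",pos=s["tool_pos"],rot=s["eef_rot"],**f)
cv2.imwrite("pics/wrist2.png",f["pixels"][:,:,::-1])
E
```

```text
t: 5.45
tool_pos: [0.5143, -0.1048, 0.031]
eef_rot: [-2.241, -2.202, -0.001]
ft_force: [-0.0, -0.1, -0.4]
finger_gap: 0.1
t 5.45 pos [ 0.5143 -0.1048  0.031 ] yawx 1.5533 zax [ 0.     0.001 -1.   ] F [-0.01 -0.13 -0.35] T [-0.09 -0.12 -0.07] gap 0.1
shift tool [0.0529 0.0067 0.    ]
```

View pics/wrist2.png

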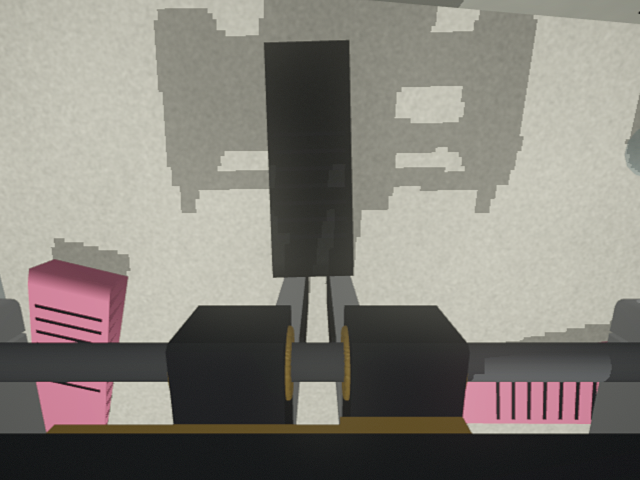

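The wrist view shows the black wedge against both fingertips: thin end at (265..349, 41), back at (273..353, 276). I'll check its heading.

```bash
python3 - <<'E'
from h import *
f=load("wrist2")
t=(wonz(f,265,42,.002)+wonz(f,349.5,41,.002))/2;b=(wonz(f,273,276,.018)+wonz(f,353.5,276,.018))/2
u=(t-b)[:2];print(t,b,np.linalg.norm(u),np.arctan2(u[1],u[0]));u/=np.linalg.norm(u)
d=np.array([.5315,.041])-b[:2];print("foot along",d@u,"left",-d[0]*u[1]+d[1]*u[0], "tool to back",(b[:2]-f["pos"][:2])@u)
E
```

```text
[0.51245528 0.01571488 0.002     ] [ 0.51333841 -0.09360621  0.018     ] 0.10932465483282759 1.5788744519947828
foot along 0.13445510612500883 left -0.01924835118929497 tool to back 0.01115659706898696
```

```bash
python3 -m pendant '[[0.003,0.0005,0,0,0,0.011],[0.003,0.0005,0,0,0,0.011],[0.003,0.0005,0,0,0,0.011],[0.003,0.0005,0,0,0,0.011],[0.003,0.0005,0,0,0,0.011],[0.003,0.0005,0,0,0,0.011],[0.003,0.0005,0,0,0,0.011],[0.003,0.0005,0,0,0,0.011],[0.003,0.0005,0,0,0,0.011],[0.003,0.0005,0,0,0,0.011],[0,0,0,0,0,0]]'; python3 s.py
python3 - <<'E'
from station import robot
import cv2,numpy as np
s=robot.sense();f=robot.grab_frame("wrist");np.savez("wrist3.npz",pos=s["tool_pos"],rot=s["eef_rot"],**f)
cv2.imwrite("pics/wrist3.png",f["pixels"][:,:,::-1])
E
```

```text
t: 6.42
tool_pos: [0.5214, -0.0753, 0.031]
eef_rot: [-2.359, -2.075, -0.001]
ft_force: [1.4, 0.6, 0.9]
finger_gap: 0.099
t 6.42 pos [ 0.5214 -0.0753  0.031 ] yawx 1.4431 zax [ 0.     0.001 -1.   ] F [1.45 0.62 0.94] T [-0.04 -0.03  0.  ] gap 0.099
```

View pics/wrist3.png

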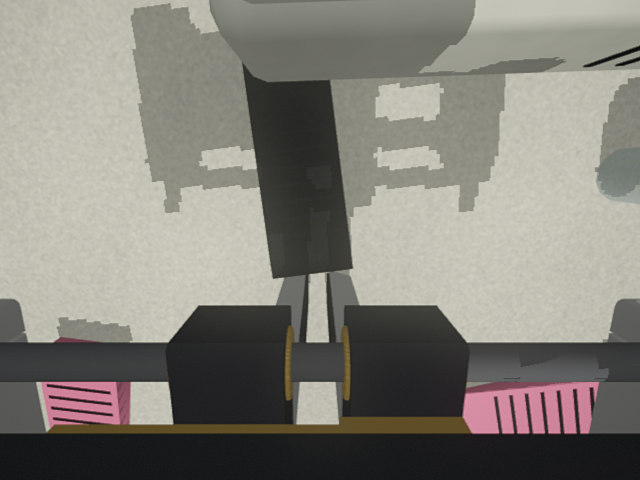

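The back face (273,277)-(352,268) is no longer parallel to the fingers, so the wedge has not followed the turn. Measuring again.

```bash
python3 - <<'E'
from h import *
f=load("wrist3")
bl=wonz(f,273,277,.018);br=wonz(f,352,268,.018);b=(bl+br)/2
zl=lambda v:.018-.016*(v)
L=wonz(f,247,85,.004);Rr=wonz(f,331,85,.004)
print(bl,br,np.linalg.norm(bl-br))
for q in((L-bl),(Rr-br)): print("h",np.arctan2(q[1],q[0]))
e=(br-bl);print("h back",np.arctan2(e[1],e[0])+np.pi/2)
h=np.mean([np.arctan2(*(L-bl)[1::-1]),np.arctan2(*(Rr-br)[1::-1])]);u=np.array([np.cos(h),np.sin(h)])
d=np.array([.5315,.041])-b[:2];print(h,b,"foot along",d@u,"left",-d[0]*u[1]+d[1]*u[0])
d=f["pos"][:2]-b[:2];print("tool rel",d@u,-d[0]*u[1]+d[1]*u[0])
E
```

```text
[ 0.50183914 -0.06203226  0.018     ] [ 0.54091089 -0.06235928  0.018     ] 0.03907311590622069
h 1.5691952335139894
h 1.56561568358566
h back 1.562426769849116
1.5674054585498247 [ 0.52137501 -0.06219577  0.018     ] foot along 0.10322951293002394 left -0.009775007259318595
tool rel -0.013098678388351105 -9.301600225709603e-05
```

```bash
python3 -m pendant '[[-0.004,0,0,0,0,0],[0,0.003,0,0,0,-0.055],[0,0,0,0,0,-0.055],[0,0,0,0,0,0],[0.002,0,0,0,0,0],[0.002,0,0,0,0,0],[0.002,0,0,0,0,0],[0.002,0.0006,0,0,0,0],[0.002,0.0006,0,0,0,0],[0.002,0.0006,0,0,0,0],[0.002,0.0006,0,0,0,0],[0.002,0.0006,0,0,0,0],[0,0,0,0,0,0]]'; python3 s.py
python3 - <<'E'
from station import robot
import cv2,numpy as np
s=robot.sense();f=robot.grab_frame("wrist");np.savez("wrist4.npz",pos=s["tool_pos"],rot=s["eef_rot"],**f)
cv2.imwrite("pics/wrist4.png",f["pixels"][:,:,::-1])
E
```

```text
t: 7.55
tool_pos: [0.5271, -0.064, 0.031]
eef_rot: [-2.241, -2.202, -0.001]
ft_force: [0.1, 0.0, 0.2]
finger_gap: 0.099
t 7.55 pos [ 0.5271 -0.064   0.031 ] yawx 1.5534 zax [ 0.  0. -1.] F [0.06 0.02 0.22] T [-0.02 -0.1  -0.04] gap 0.099
```

View pics/wrist4.png

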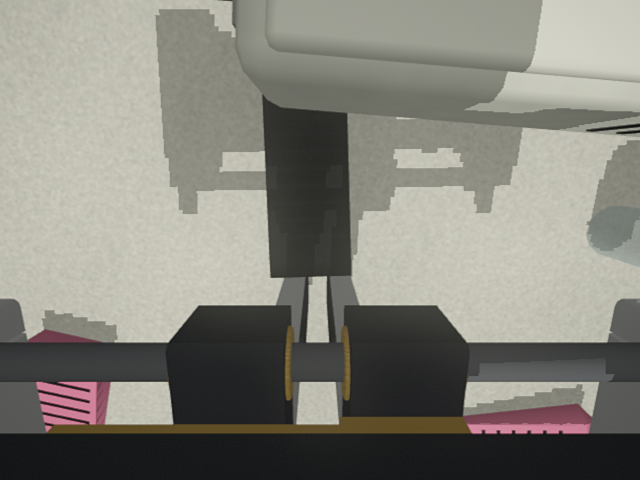

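```bash
cat > m.py <<'E'
from h import *
import sys
def meas(n,bl,br,l,r):
    f=load(n);bl=wonz(f,*bl,.018);br=wonz(f,*br,.018);b=(bl+br)/2
    L=wonz(f,*l,.0065);Rr=wonz(f,*r,.0065)
    h=np.mean([np.arctan2(*(L-bl)[1::-1]),np.arctan2(*(Rr-br)[1::-1])]);e=br-bl
    u=np.array([np.cos(h),np.sin(h)]);d=np.array([.5315,.041])-b[:2]
    print("w",np.linalg.norm(e),"h",h,"hback",np.arctan2(e[1],e[0])+np.pi/2,"b",b,"foot along",d@u,"left",-d[0]*u[1]+d[1]*u[0],"tool ahead gap",(b[:2]-f["pos"][:2])@u)
E
python3 -c "
from m import *
meas('wrist4',(271,277),(351.5,276),(263.5,105),(348.5,115))"
```

```text
w 0.03963544202533986 h 1.5834244637314394 hback 1.5671270450435506 b [ 0.52514143 -0.05309571  0.018     ] foot along 0.09400791236189233 left -0.0075462846236247294 tool ahead gap 0.010919878454769237
```

```bash
python3 -m pendant '[[0.001,0.0005,0,0,0,0],[0.001,0.0005,0,0,0,0],[0.001,0.0005,0,0,0,0],[0.001,0.0005,0,0,0,0],[0.001,0.0005,0,0,0,0],[0.001,0.0005,0,0,0,0],[0,0,0,0,0,0]]'; python3 -m pendant '[[0.0005,0,0,0,0,0],[0.0005,0,0,0,0,0],[0,0,0,0,0,0]]'
```

```text
t: 8.18
tool_pos: [0.5298, -0.0592, 0.031]
eef_rot: [2.241, 2.201, -0.001]
ft_force: [0.7, -2.1, 0.2]
finger_gap: 0.099
t: 8.43
tool_pos: [0.5298, -0.0584, 0.031]
eef_rot: [2.242, 2.201, -0.001]
ft_force: [-1.0, -4.1, 0.6]
finger_gap: 0.101
```

```bash
python3 -m pendant '[[0.0005,0,0,0,0,0],[0,0,0,0,0,0],[0,0,0,0,0,0]]'; python3 -m pendant '[[0.0005,0,0,0,0,0],[0,0,0,0,0,0],[0,0,0,0,0,0]]'
python3 - <<'E'
from station import robot
import cv2,numpy as np
s=robot.sense();print(s["ft_force"])
for n in("wrist","scene","side"):
    f=robot.grab_frame(n);np.savez(n+"5.npz",pos=s["tool_pos"],rot=s["eef_rot"],**f)
    cv2.imwrite(f"pics/{n}5.png",f["pixels"][:,:,::-1])
print(robot.sense()["ft_force"])
E
```

```text
t: 8.68
tool_pos: [0.5298, -0.0579, 0.031]
eef_rot: [2.242, 2.201, -0.001]
ft_force: [-1.1, -5.6, 0.4]
finger_gap: 0.1
t: 8.93
tool_pos: [0.5298, -0.0574, 0.031]
eef_rot: [2.242, 2.201, -0.001]
ft_force: [-0.8, -5.0, 0.1]
finger_gap: 0.1
[-0.75931726 -5.04512949  0.11794837]
[-1.02202774 -5.25116139  0.52771642]
```

View pics/wrist5.png

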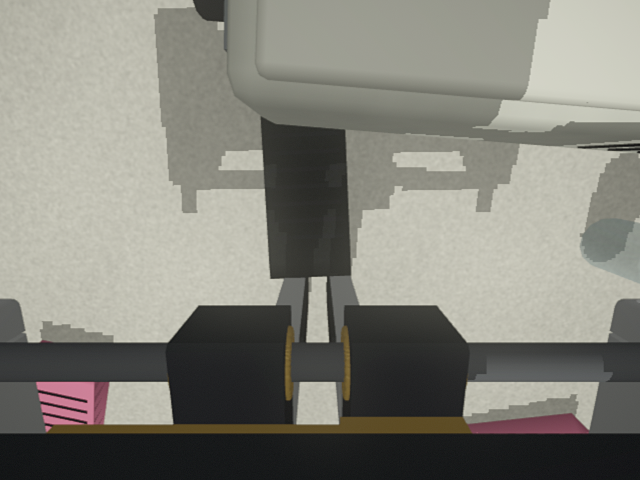

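```bash
python3 -c "
from m import *
meas('wrist5',(270.5,278),(351.5,275.5),(262.5,120),(346.5,135))
f=load('wrist5');A=wonz(f,300,126.5,.022);B=wonz(f,575,147,.022);print(A,B,np.arctan2(B[1]-A[1],B[0]-A[0]));print(wonz(f,260,77,.096))"
```

```text
w 0.03989925090260646 h 1.5942598074132248 hback 1.5856321228902899 b [ 0.52766468 -0.04665234  0.018     ] foot along 0.08753823508692404 left -0.005890709240721425 tool ahead gap 0.010818225890141092
[0.52445102 0.02359081 0.022     ] [0.64566642 0.0128466  0.022     ] -0.08840623814178537
[0.51877465 0.02823204 0.096     ]
```

```bash
python3 -m pendant '[[0.0005,0,0,0,0,0],[0,0,0,0,0,0],[0,0,0,0,0,0]]';python3 -m pendant '[[0.0005,0,0,0,0,0],[0,0,0,0,0,0],[0,0,0,0,0,0]]'
```

```text
t: 9.33
tool_pos: [0.5297, -0.0572, 0.031]
eef_rot: [2.242, 2.2, -0.002]
ft_force: [-0.4, -5.8, 0.3]
finger_gap: 0.101
t: 9.58
tool_pos: [0.5297, -0.0569, 0.031]
eef_rot: [2.242, 2.2, -0.002]
ft_force: [-0.8, -6.0, 0.5]
finger_gap: 0.1
```

```bash
python3 -m pendant '[[0.0005,0,0,0,0,0],[0.0005,0,0,0,0,0],[0,0,0,0,0,0],[0,0,0,0,0,0]]'; python3 - <<'E'
from station import robot
import cv2,numpy as np
s=robot.sense();f=robot.grab_frame("wrist");np.savez("wrist6.npz",pos=s["tool_pos"],rot=s["eef_rot"],**f)
print(s["ft_force"],robot.sense()["ft_force"])
cv2.imwrite("pics/wrist6.png",f["pixels"][:,:,::-1])
d=cv2.absdiff(f["pixels"],dict(np.load("wrist5.npz"))["pixels"]);cv2.imwrite("pics/d6.png",np.minimum(d.astype(int)*4,255).astype(np.uint8))
E
```

```text
t: 9.92
tool_pos: [0.5296, -0.0564, 0.031]
eef_rot: [2.242, 2.2, -0.003]
ft_force: [-1.9, -6.6, 0.9]
finger_gap: 0.103
[-1.94664103 -6.61056121  0.85924407] [-1.22833578 -6.07302473  0.93509907]
```

View pics/wrist6.png

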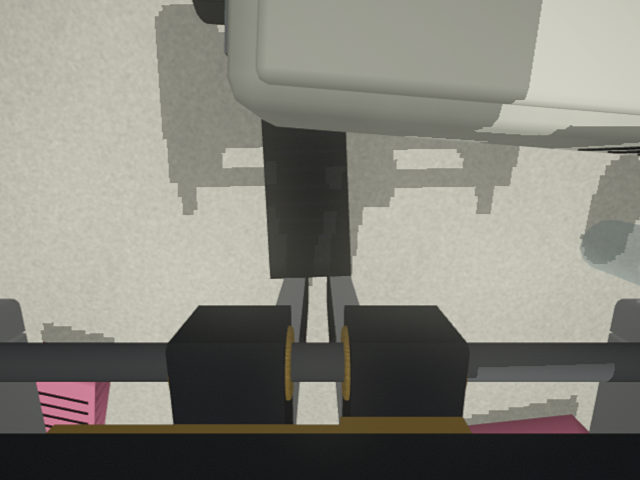

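```bash
python3 -m pendant '[[-0.002,0,0,0,0,0],[-0.006,0,0,0,0,0],[-0.015,0,0,0,0,0],[-0.02,0,0,0,0,0],[0,0,-0.02,0,0,0],[0,0,-0.035,0,0,0],[0,0,-0.035,0,0,0],[0,0,-0.035,0,0,0],[0,0,-0.035,0,0,0],[0,0,-0.02,0,0,0],[0,0,0,0,0,0]]' 1.0 10
python3 -m pendant '[[0,0,0,0,0,-0.124],[0,0,0,0,0,-0.124],[0,0,0,0,0,-0.124],[0,0,0,0,0,-0.124],[0,0,0,0,0,-0.124],[0,0,0,0,0,-0.124],[0,0,0,0,0,-0.124],[0,0,0,0,0,-0.124],[0,0,0,0,0,-0.124],[0,0,0,0,0,-0.124],[0,0,0,0,0,-0.124],[0,0,0,0,0,-0.124],[0,0,0,0,0,0],[0,0,0,0,0,0]]'
python3 s.py .533 .043 .17
python3 - <<'E'
from station import robot
import cv2,numpy as np
s=robot.sense();print(s["joints"])
for n in("scene","side"):
    f=robot.grab_frame(n);np.savez(n+"7.npz",**f)
    o=(220,165) if n=="scene" else (195,195)
    cv2.imwrite(f"pics/{n}7.png",cv2.resize(f["pixels"][o[1]:o[1]+145,o[0]:o[0]+200,::-1],None,fx=4,fy=4,interpolation=2))
E
```

```text
t: 10.88
tool_pos: [0.5329, -0.0967, 0.2158]
eef_rot: [2.235, 2.198, 0.012]
ft_force: [0.2, -0.4, 0.1]
finger_gap: 0.007
t: 12.05
tool_pos: [0.5291, -0.097, 0.2103]
eef_rot: [-0.163, -3.137, -0.003]
ft_force: [-0.1, 0.2, -0.2]
finger_gap: 0.007
t 12.05 pos [ 0.5291 -0.097   0.2103] yawx 3.038 zax [-0.001  0.002 -1.   ] F [-0.1   0.17 -0.22] T [ 0.03 -0.11  0.03] gap 0.007
shift tool [0.0106 0.1396 0.0406]
[ 0.6054983   0.58219731 -0.72661372  1.83989507  0.4808121   0.90410035
  1.1218223 ]
```

View pics/scene7.png

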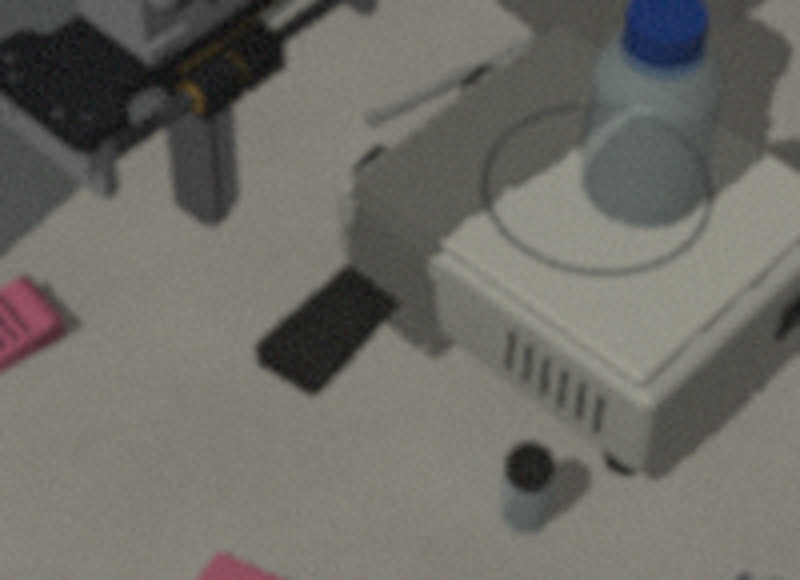

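View pics/side7.png

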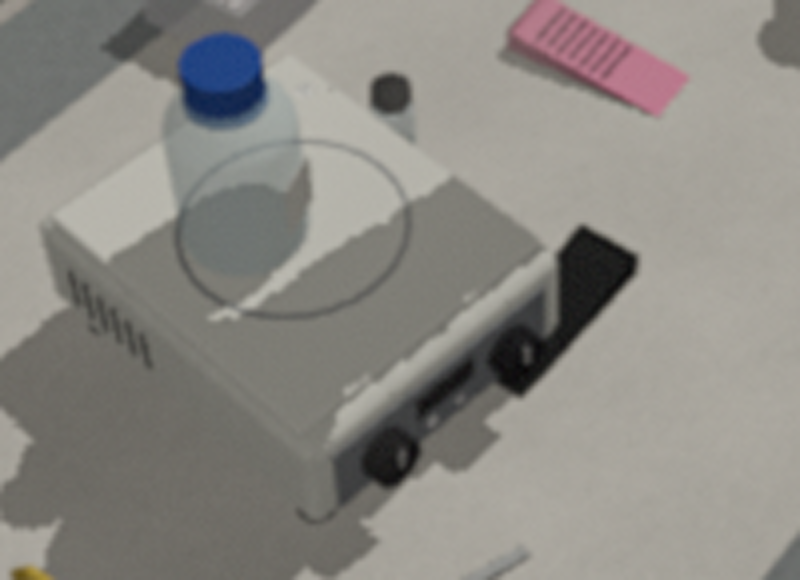

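The wedge is under the corner and the stirrer's outline in the side view has not changed. Next, the press.

```bash
python3 -m pendant '[[0.001,0.013,0,0,0,0],[0.0016,0.0211,0,0,0,0],[0.0016,0.0211,0,0,0,0],[0.0016,0.0211,0,0,0,0],[0.0016,0.0211,0,0,0,0],[0.0016,0.0211,0,0,0,0],[0.0016,0.0211,0,0,0,0],[0,0,0.01,0,0,0],[0,0,0.02,0,0,0],[0,0,0.02,0,0,0],[0,0,0.02,0,0,0],[0,0,0.01,0,0,0],[0,0,0,0,0,0],[0,0,0,0,0,0]]'; python3 s.py .533 .043 .122
```

```text
t: 13.32
tool_pos: [0.5326, 0.0424, 0.1308]
eef_rot: [-0.158, -3.137, -0.0]
ft_force: [0.3, 0.6, 0.3]
finger_gap: 0.001
t 13.32 pos [0.5326 0.0424 0.1308] yawx 3.0407 zax [-0.001  0.    -1.   ] F [0.32 0.56 0.33] T [ 0.09 -0.12 -0.01] gap 0.001
shift tool [-0.0004  0.0006  0.0088]
```

```bash
python3 -m pendant '[[0,0,0.003,0,0,0],[0,0,0.003,0,0,0],[0,0,0.002,0,0,0],[0,0,0.001,0,0,0],[0,0,0,0,0,0],[0,0,0,0,0,0]]'; python3 -m pendant '[[0,0,0.001,0,0,0],[0,0,0,0,0,0],[0,0,0,0,0,0]]'; python3 -m pendant '[[0,0,0.001,0,0,0],[0,0,0,0,0,0],[0,0,0,0,0,0]]'
```

```text
t: 13.82
tool_pos: [0.5329, 0.0422, 0.1221]
eef_rot: [0.159, 3.137, 0.0]
ft_force: [-0.2, 0.9, 0.3]
finger_gap: 0.002
t: 14.07
tool_pos: [0.5328, 0.0422, 0.121]
eef_rot: [-0.158, -3.138, 0.0]
ft_force: [-0.2, 0.3, 0.3]
finger_gap: 0.003
t: 14.32
tool_pos: [0.5329, 0.0422, 0.1206]
eef_rot: [0.158, 3.137, -0.001]
ft_force: [-1.4, -1.1, 6.6]
finger_gap: 0.006
```

```bash
python3 -m pendant '[[0,0,0.0005,0,0,0],[0,0,0,0,0,0],[0,0,0,0,0,0]]'; python3 -m pendant '[[0,0,0.0003,0,0,0],[0,0,0,0,0,0],[0,0,0,0,0,0],[0,0,0,0,0,0]]'
```

```text
t: 14.57
tool_pos: [0.5329, 0.0422, 0.1205]
eef_rot: [0.158, 3.137, -0.001]
ft_force: [-1.8, -0.1, 10.4]
finger_gap: 0.005
t: 14.9
tool_pos: [0.5329, 0.0422, 0.1205]
eef_rot: [0.158, 3.137, -0.001]
ft_force: [-3.1, -0.2, 12.2]
finger_gap: 0.009
```

```bash
python3 -m pendant '[[0,0,0,0,0,0],[0,0,0,0,0,0],[0,0,0,0,0,0],[0,0,0,0,0,0],[0,0,0,0,0,0],[0,0,0,0,0,0]]'; python3 -m pendant '[[0,0,-0.001,0,0,0],[0,0,-0.001,0,0,0],[0,0,-0.003,0,0,0],[0,0,-0.015,0,0,0],[0,0,-0.03,0,0,0],[0,0,-0.03,0,0,0],[0,0,-0.03,0,0,0],[0,0,-0.02,0,0,0],[0,-0.02,0,0,0,0],[0,-0.035,0,0,0,0],[0,-0.035,0,0,0,0],[0,-0.035,0,0,0,0],[0,-0.035,0,0,0,0],[0,-0.02,0,0,0,0],[0,0,0,0,0,0],[0,0,0,0,0,0]]'
python3 s.py
python3 - <<'E'
from station import robot
import cv2,numpy as np
for n in("scene","side"):
    f=robot.grab_frame(n);np.savez(n+"8.npz",**f)
    o=(220,165) if n=="scene" else (195,195)
    cv2.imwrite(f"pics/{n}8.png",cv2.resize(f["pixels"][o[1]:o[1]+145,o[0]:o[0]+200,::-1],None,fx=4,fy=4,interpolation=2))
E
```

```text
t: 15.4
tool_pos: [0.5329, 0.0422, 0.1205]
eef_rot: [0.158, 3.137, -0.002]
ft_force: [-2.2, -0.5, 11.9]
finger_gap: 0.001
t: 16.73
tool_pos: [0.5143, -0.1378, 0.2489]
eef_rot: [-0.163, -3.137, -0.001]
ft_force: [0.3, 0.4, 0.4]
finger_gap: 0.004
t 16.73 pos [ 0.5143 -0.1378  0.2489] yawx 3.0379 zax [-0.     0.001 -1.   ] F [0.3  0.44 0.41] T [ 0.06 -0.1   0.01] gap 0.004
```

View pics/scene8.png

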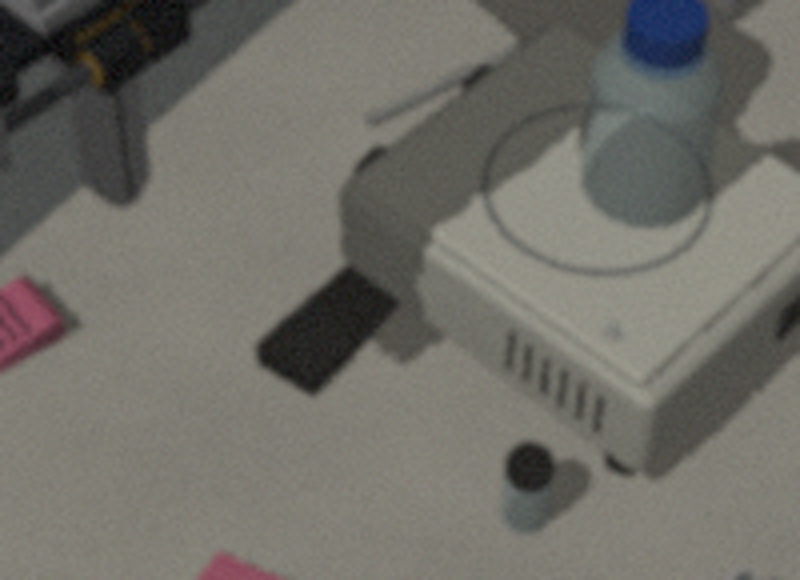

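View pics/side8.png

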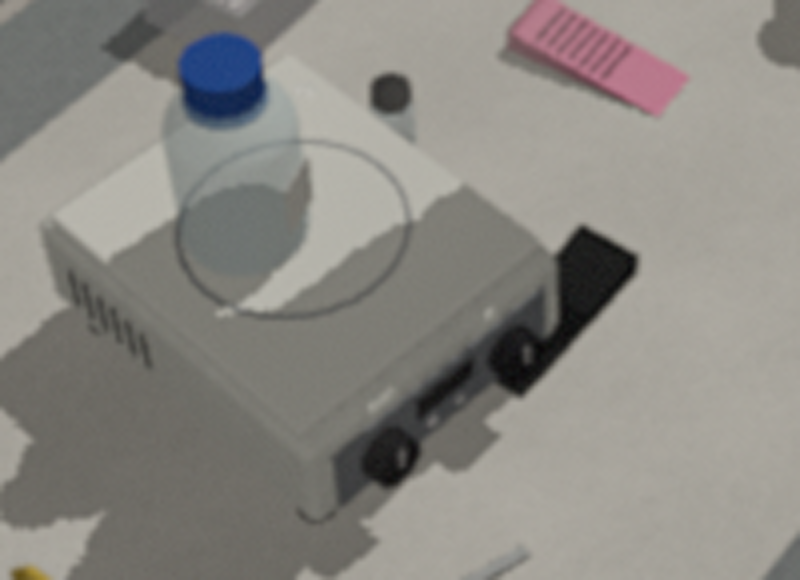

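The wedge back corners, at (258,350) and (313,393) in the scene crop, are where they were before the press. The stirrer and the bottle have not moved either. The tool is clear, so I'm handing in.

```bash
python3 -c "
from station import robot
print(robot.finish_job())"
```

```text
the job is handed in; nothing more can be done
None
```

I pushed the black wedge with the fingertips, thin end first, under the bare front right foot until it was snug. I then pressed the corner above it and handed the job in at about 17 s with the arm clear. No verdict was reported.

- **Wedge:** the push force rose from 2 N to about 6–6.6 N, inside the 5–15 N range given for snug. In the last wrist measurement, 1 mm of travel before the end, the foot stood 87.5 mm ahead of the wedge's back face and about 6 mm off its middle line. The snug position is about 85 mm. The wedge ended turned about 0.1 rad from where I meant it, because it did not follow the turn of the fingers. The 6 mm is still well within the 17 mm allowed.
- **Press:** I held about 12 N for around 0.8 s. The corner gave about 0.1 mm beyond the 6.6 N reading, where an unshimmed corner would have sunk 6 mm.
- **Final views:** by eye, the stirrer, the bottle on its plate, the wedge and the visible neighbours show no shift. I did not re-measure them in numbers after the press. The stirrer's plate corner, measured mid-push, was within about 0.7 mm of its start, which is measurement noise.
- **Disagreement:** the plate came out at 86–93 mm when triangulated from the scene and side cameras, against the stated 96 mm. The wrist view agreed on the foot position to about 3 mm, and the press met the plate at about 96 mm.

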